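# Return four amber reagent bottles to their matching stands

## Task

Clear up after the titration: put each of the four amber bottles into the white stand whose recess has its outline (wide round, slim round, square and flat oblong), standing upright with its base fully down on the recess floor. They are glass: set them down gently, do not drop them. Leave the small glass beaker in the middle standing where it is.

Things in the scene. Friction and masses are not known exactly. Their poses are not given: they have to be found in the camera images.
- wide_c (a point): The wide round bottle: 58 mm in diameter (cap 42 mm). Amber glass with a blue screw cap, standing upright on the table, 86 mm tall overall; straight-sided from its underside to 60 mm up, narrower above; about 260 g. The point is the bottle's centre, half-way up (43 mm above its underside), z along its height. 
- slim_c (a point): The slim round bottle: 30 mm in diameter (cap 25 mm). Amber glass with a blue screw cap, standing upright on the table, 86 mm tall overall; straight-sided from its underside to 64 mm up, narrower above; about 80 g. The point is the bottle's centre, half-way up (43 mm above its underside), z along its height. 
- square_c (a point): The square bottle: 44 x 44 mm in plan, sides along its x and y axes (round cap 31 mm). Amber glass with a blue screw cap, standing upright on the table, 86 mm tall overall; straight-sided from its underside to 60 mm up, narrower above; about 200 g. The point is the bottle's centre, half-way up (43 mm above its underside), z along its height. 
- flat_c (a point): The flat oblong bottle: in plan 26 mm along its x axis and 56 mm along its y axis (round cap 21 mm). Amber glass with a blue screw cap, standing upright on the table, 86 mm tall overall; straight-sided from its underside to 60 mm up, narrower above; about 140 g. The point is the bottle's centre, half-way up (43 mm above its underside), z along its height. 
- stand_wide: White plastic stand fixed to the table, with a dark-floored shallow recess open at the top: a large round recess 76 mm in diameter, 90 mm over the rim. Origin: centre of its underside on the table, z up. The recess floor is 4 mm and the rim top 14 mm above the table; rim walls 7 mm thick. It is for the wide round bottle.
- stand_slim: White plastic stand fixed to the table, with a dark-floored shallow recess open at the top: a small round recess 48 mm in diameter, 62 mm over the rim. Origin: centre of its underside on the table, z up. The recess floor is 4 mm and the rim top 14 mm above the table; rim walls 7 mm thick. It is for the slim round bottle.
- stand_square: White plastic stand fixed to the table, with a dark-floored shallow recess open at the top: a square recess 62 x 62 mm with sides along its x and y axes, 76 x 76 mm outside. Origin: centre of its underside on the table, z up. The recess floor is 4 mm and the rim top 14 mm above the table; rim walls 7 mm thick. It is for the square bottle.
- stand_flat: White plastic stand fixed to the table, with a dark-floored shallow recess open at the top: an oblong recess 44 mm along its x axis and 74 mm along its y axis, 58 x 88 mm outside. Origin: centre of its underside on the table, z up. The recess floor is 4 mm and the rim top 14 mm above the table; rim walls 7 mm thick. It is for the flat bottle, long side along long side.
- beaker: Small clear glass beaker, 34 mm in diameter, 48 mm tall, 30 g, loose, amid the bottles and stands; leave it. Origin: centre of its underside. Bottles and stands are at least 90 mm from it and 120 mm apart, centre to centre. Clutter among them is under 18 mm tall; equipment up to 250 mm tall stands at the far edge and sides, 120 mm or more from any bottle or stand centre.
Not all that is in view belongs to the job. What is shaped like the part that bears flat_c but purple or red is not meant.

How it is judged:
At the end, for the whole second after the job is handed in: Each bottle stands in its own stand: centre within 14 mm of the stand's centre in plan, base within 3 mm of the recess floor, upright within 0.1 rad, and at rest (horizontal distance between wide_c and stand_wide below 0.014 m and z of wide_c in the frame of stand_wide below 0.05 m and angle between each of wide_c, slim_c, square_c, flat_c's own z axis and vertical below 0.1 rad and linear speed of each of wide, slim, square, flat below 0.02 m/s and angular speed of each of wide, slim, square, flat below 0.4 rad/s and horizontal distance between slim_c and stand_slim below 0.014 m and z of slim_c in the frame of stand_slim below 0.05 m and horizontal distance between square_c and stand_square below 0.014 m and z of square_c in the frame of stand_square below 0.05 m and horizontal distance between flat_c and stand_flat below 0.014 m and z of flat_c in the frame of stand_flat below 0.05 m); the robot touches nothing.
It fails at once if the glass beaker is knocked over or pushed more than 25 mm (angle between beaker's own z axis and vertical above 0.4 rad or distance of beaker from where it was at the start of the episode above 0.025 m).
It fails at once if the wide bottle is dropped (falls freely faster than 0.6 m/s, that is from about 18 mm or more) or slammed into its stand (over 120 N) ((contact force between wide and the fingers below 0.1 N and linear speed of wide above 0.6 m/s) or contact force between wide and stand_wide above 120 N).
It fails at once if the slim bottle is dropped (falls freely faster than 0.6 m/s, that is from about 18 mm or more) or slammed into its stand (over 120 N) ((contact force between slim and the fingers below 0.1 N and linear speed of slim above 0.6 m/s) or contact force between slim and stand_slim above 120 N).
It fails at once if the square bottle is dropped (falls freely faster than 0.6 m/s, that is from about 18 mm or more) or slammed into its stand (over 120 N) ((contact force between square and the fingers below 0.1 N and linear speed of square above 0.6 m/s) or contact force between square and stand_square above 120 N).
It fails at once if the flat bottle is dropped (falls freely faster than 0.6 m/s, that is from about 18 mm or more) or slammed into its stand (over 120 N) ((contact force between flat and the fingers below 0.1 N and linear speed of flat above 0.6 m/s) or contact force between flat and stand_flat above 120 N).
It also fails if it takes over 96 s, if anything falls off the work surface, if the arm or the gripper's body presses on something with over 40 N, if the wrist force passes 120 N, or if a joint passes its speed limit or range.

## Robot

A 6-joint arm with a two-finger parallel gripper is mounted at the origin on the work surface. World frame = base frame: x ahead of the robot, y to its left, z up, the work surface at z = 0. Lengths are in m, angles in rad, forces in N, time in s.
With the tool pointing down it reaches from about 0.375 to 0.9 m from the base axis. Payload 3.1 kg.
Tool frame: the origin (TCP) lies at the very end of the fingers, on their centre line; the grasp point (between the pads) lies 19 mm behind it; x points along the fingers, y is the direction in which the jaws open and shut, and the axes are right-handed (so a half turn about x gives the same grasp; the last joint's range is limited). The gripper opens to 87 mm and grips with 3 to 60 N. Pads are 19 mm wide; open, the fingers measure 117 mm over their backs; the gripper's body (75 mm by 190 mm) begins 51 mm behind the grasp point.
Start: joints at [1.083, 0.527, 1.433, -0, 1.181, -0.178], TCP at [0.191, 0.595, 0.223] pointing down, gripper open.
Joint ranges: [-3.08, 3.08], [-0.75, 2.2], [0.22, 2.44], [-1.43, 4.57], [0, 2.65], [-2.85, 2.85]. Speed limits (rad/s): [2.79, 2.79, 3.14, 3.14, 3.14, 3.14].

## Interface

Orientations are given as a unit quaternion [x, y, z, w].
In Python, from cell import bot gives the robot as it stands.
- The arm moves only by the tool arm_command, never from a script. Its argument "rows" is a list that holds one entry, the list of rows, each a list of 4 numbers: the shift along the tool's x, y, z in m, then the turn about the tool's x in degrees. A call has 1 to 10 rows; each row is the pose to reach, as a shift and turn from the pose commanded when the call began, along the tool's axes at that moment; what a row does not reach only later rows make up. A row lasts 1/10 s, in which the tool goes at most 50 mm and 8.59 degrees, less where a joint would pass 70% of its speed; a pose out of reach is approached as far as the arm can. A call with a gripper value outside its range is refused whole. "fingers" is the closure, from 0 (fully open) to 1 (shut), set as the call begins (left out, the last holds). The fingers move at their own pace and stop on an object; "newtons" is the grip in N (left out, the last holds). Time passes only in rows, so rows that repeat a pose let the fingers close. It gives the time, the measured TCP pose, the force and the opening at its end, in the units of the state.
- bot.sense(): the state, without advancing time (a new reading comes with each control period).
- bot.grab_frame(name): name is "scene" or "top" or "wrist"; returns a dict with "frame" (480x640x3 uint8, red, green, blue), "fx", "fy", "cx", "cy" (pixels), "extrinsics" (4x4, takes a point from world to camera coordinates). Camera axes: x right, y down, z forward; pixel columns grow to the right and rows downward; lengths in m; the calibration is good to about 2 mm. A picture is of the moment at which its call begins. There is no depth.
- bot.hand_in(): hands the job in, once; it reports no verdict.
The state is a dict: "t": time; "q": joint angles; "qvel": joint speeds; "joint_torque": joint torques, N m; "ee_pos": TCP position; "eef_rot": TCP orientation; "force": force on the tool from outside, world axes, zero at the start; "torque": the same for the moment, N m; "width": finger opening in m.
Only numpy, scipy, OpenCV 4.12 (cv2) and the standard library are available. Lean on these libraries where they do the work, as an engineer would, in place of code of your own. Each camera call takes 0.05 s, during which the arm holds its last target.

## Working session

There is one attempt and no reset: what is moved stays moved. The work goes in short steps, Python scripts to look and compute and a tool call to move; the robot and the scene stay as the last step left them, time stands still between calls to the robot, and variables do not carry over. Pictures are saved under pics/ and viewed, and the job is handed in when it is done.

Besides the shell and the picture viewer there is one more tool, called after "Emit:" as name(argument=value, ...) on one line, values as JSON. arm_command: Moves the arm, as the interface text tells. Its arguments: {"type":"object","properties":{"rows":{"type":"array"},"fingers":{"type":"number"},"newtons":{"type":"number"}},"required":["rows"]}

```bash
mkdir -p pics; ls
python3 - <<'E'
from cell import bot
import cv2,numpy as np
s=bot.sense();print({k:np.round(v,3).tolist() for k,v in s.items()})
for n in("scene","top","wrist"):
    f=bot.grab_frame(n);cv2.imwrite(f"pics/{n}0.png",f["frame"][:,:,::-1])
    np.savez(f"pics/{n}0.npz",**f)
    print(n,f["fx"],f["cx"],f["cy"],np.round(f["extrinsics"],3).tolist())
E
```

```text
pics
{'t': 0.0, 'q': [1.083, 0.528, 1.434, -0.0, 1.181, -0.178], 'qvel': [0.001, -0.001, 0.001, 0.0, -0.001, 0.0], 'joint_torque': [-0.001, -44.005, -17.659, 0.063, 0.058, -0.0], 'ee_pos': [0.19, 0.595, 0.222], 'eef_rot': [0.108, 0.699, -0.11, 0.698], 'force': [-0.043, 1.289, -0.315], 'torque': [0.034, 0.006, 0.05], 'width': 0.087}
scene 514.9388000550781 322.4078766583809 241.51628023511742 [[0.684, 0.73, -0.018, -0.352], [0.466, -0.456, -0.759, -0.175], [-0.562, 0.51, -0.651, 1.294], [0.0, 0.0, 0.0, 1.0]]
top 591.1117549245479 324.2000796271255 246.1133552194025 [[0.009, -1.0, -0.007, -0.004], [-0.989, -0.007, -0.148, 0.478], [0.148, 0.008, -0.989, 0.995], [0.0, 0.0, 0.0, 1.0]]
wrist 399.69091584531714 325.1464400685977 240.96029098299366 [[0.303, 0.953, -0.003, -0.624], [0.921, -0.292, 0.258, -0.033], [0.245, -0.081, -0.966, 0.391], [0.0, 0.0, 0.0, 1.0]]
```

View pics/scene0.png

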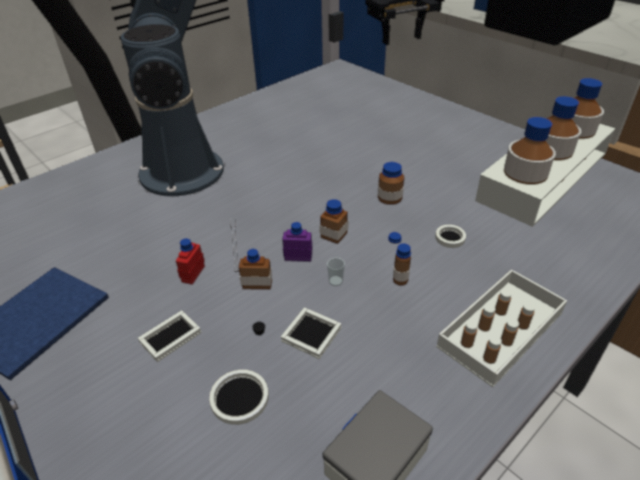

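View pics/top0.png

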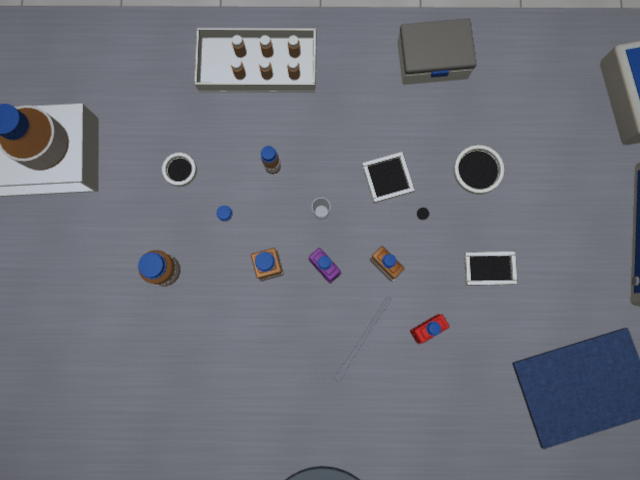

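View pics/wrist0.png

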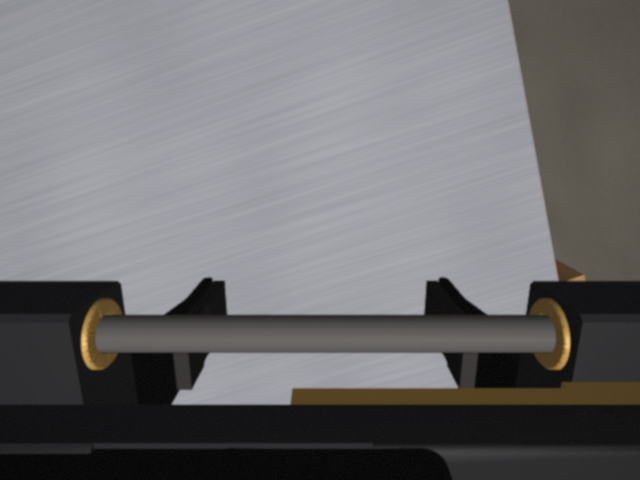

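```bash
cat > h.py <<'E'
import cv2,numpy as np
def load(n,i=0): 
    return dict(np.load(f"pics/{n}{i}.npz"))
def ray(f,u,v):
    E=f["extrinsics"];R=E[:3,:3];c=-R.T@E[:3,3]
    d=R.T@np.array([(u-f["cx"])/f["fx"],(v-f["cy"])/f["fy"],1.]);return c,d
def plane(f,u,v,z):
    c,d=ray(f,u,v);return c+d*(z-c[2])/d[2]
def tri(f,p,g,q):
    A=np.zeros((3,3));b=np.zeros(3)
    for F,P in((f,p),(g,q)):
        c,d=ray(F,*P);d/=np.linalg.norm(d);M=np.eye(3)-np.outer(d,d);A+=M;b+=M@c
    return np.linalg.solve(A,b)
def proj(f,X):
    E=f["extrinsics"];p=E[:3,:3]@X+E[:3,3];return np.array([f["cx"]+f["fx"]*p[0]/p[2],f["cy"]+f["fy"]*p[1]/p[2]])
def comps(m,mn=20):
    n,l,s,c=cv2.connectedComponentsWithStats(m.astype(np.uint8));return [(tuple(np.round(c[i],1)),s[i].tolist(),l==i) for i in range(1,n) if s[i][4]>=mn]
E
python3 - <<'E'
from h import *
t=load("top");s=load("scene")
for n,f in(("top",t),("scene",s)):
    hsv=cv2.cvtColor(f["frame"],cv2.COLOR_RGB2HSV)
    b=(hsv[...,0]>105)&(hsv[...,0]<125)&(hsv[...,1]>150)&(hsv[...,2]>70)
    print(n,"cam",-f["extrinsics"][:3,:3].T@f["extrinsics"][:3,3])
    for c,st,_ in comps(b,15):print(c,st)
im=t["frame"][:,:,::-1]
cv2.imwrite("pics/z1.png",cv2.resize(im[130:350,130:410],None,fx=2.8,fy=2.7,interpolation=2))
cv2.imwrite("pics/z2.png",cv2.resize(im[130:350,340:540],None,fx=3,fy=2.7,interpolation=2))
E
```

```text
top cam [ 0.32590245 -0.00858038  1.05509943]
(np.float64(634.8), np.float64(64.9)) [626, 48, 14, 49, 353]
(np.float64(439.8), np.float64(71.8)) [432, 70, 17, 4, 43]
(np.float64(7.9), np.float64(118.3)) [0, 104, 20, 30, 478]
(np.float64(268.3), np.float64(153.8)) [261, 146, 16, 17, 184]
(np.float64(223.9), np.float64(212.8)) [217, 206, 15, 15, 169]
(np.float64(151.6), np.float64(265.0)) [139, 253, 27, 25, 525]
(np.float64(264.5), np.float64(261.3)) [256, 253, 18, 18, 269]
(np.float64(388.8), np.float64(260.5)) [383, 255, 13, 12, 130]
(np.float64(324.0), np.float64(262.5)) [318, 256, 13, 14, 135]
(np.float64(433.0), np.float64(328.2)) [427, 322, 13, 13, 138]
scene cam [ 1.04929368 -0.48271436  0.70355832]
(np.float64(590.5), np.float64(82.9)) [580, 79, 21, 9, 143]
(np.float64(566.3), np.float64(101.6)) [556, 97, 22, 10, 172]
(np.float64(539.1), np.float64(123.0)) [528, 118, 23, 11, 203]
(np.float64(392.5), np.float64(167.8)) [384, 163, 17, 14, 155]
(np.float64(334.1), np.float64(205.2)) [327, 200, 14, 13, 115]
(np.float64(295.9), np.float64(227.8)) [292, 223, 9, 12, 70]
(np.float64(394.3), np.float64(237.1)) [389, 233, 11, 9, 85]
(np.float64(185.1), np.float64(242.3)) [181, 239, 9, 7, 53]
(np.float64(403.6), np.float64(249.9)) [397, 244, 13, 14, 114]
(np.float64(186.4), np.float64(248.3)) [181, 246, 11, 5, 16]
(np.float64(252.5), np.float64(254.8)) [248, 250, 11, 12, 83]
(np.float64(8.0), np.float64(451.7)) [0, 423, 18, 57, 200]
```

View pics/z1.png

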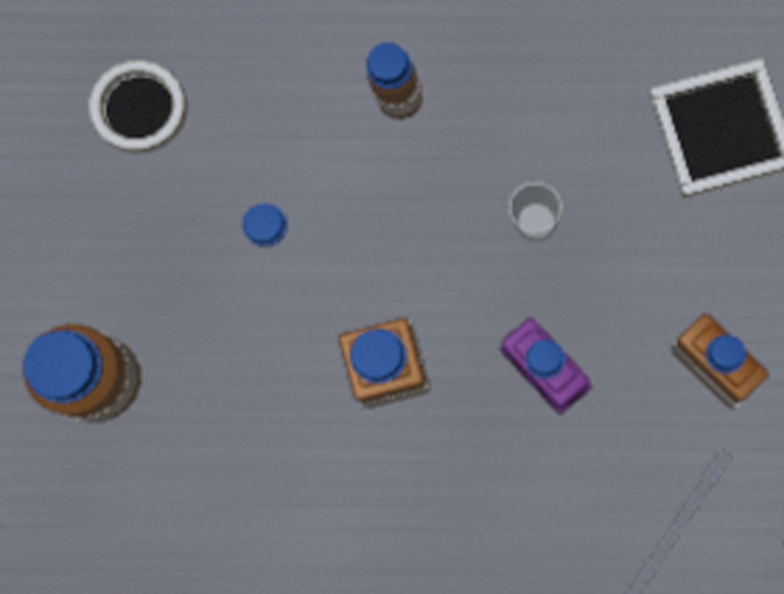

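View pics/z2.png

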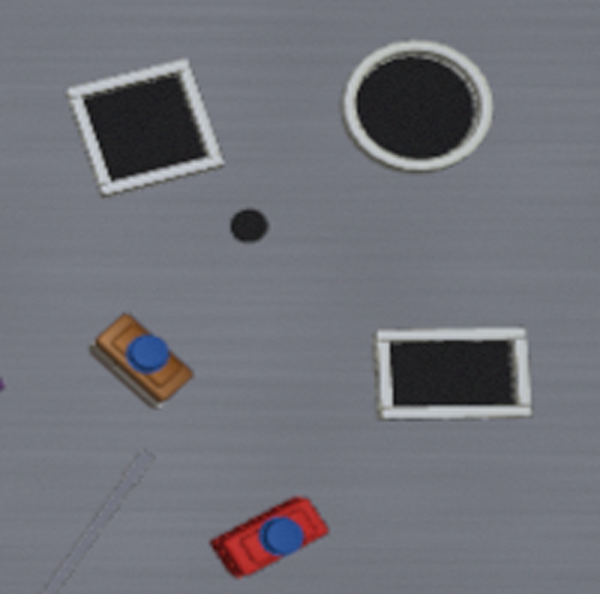

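Run:
```python
from h import *
t=load("top");s=load("scene")
caps=dict(slim=((268.3,153.8),(403.6,249.9)),wide=((151.6,265.0),(392.5,167.8)),square=((264.5,261.3),(334.1,205.2)),flat=((388.8,260.5),(252.5,254.8)))
for k,(a,b) in caps.items():
    print(k,"tri",np.round(tri(t,a,s,b),4),"plane.084",np.round(plane(t,*a,.084),4))
hsv=cv2.cvtColor(t["frame"],cv2.COLOR_RGB2HSV)
def rect(m,z,name):
    cs,_=cv2.findContours(m.astype(np.uint8),cv2.RETR_EXTERNAL,cv2.CHAIN_APPROX_NONE)
    c=max(cs,key=len)[:,0]
    P=np.array([plane(t,u,v,z)[:2] for u,v in c])*1000
    r=cv2.minAreaRect(P.astype(np.float32));e=cv2.fitEllipse(P.astype(np.float32))
    bx=cv2.boxPoints(r);d=[bx[1]-bx[0],bx[2]-bx[1]];L=max(d,key=np.linalg.norm)
    print(name,"rect",np.round(r[0],1),np.round(r[1],1),"long dir deg",round(np.degrees(np.arctan2(L[1],L[0]))%180,1),"ell",np.round(e[0],1),np.round(e[1],1))
w=(hsv[...,2]>165)&(hsv[...,1]<60)
for k,(x,y,r) in dict(stand_wide=(479,169,35),stand_slim=(179,169,25),stand_square=(388,177,36),stand_flat=(490,268,36)).items():
    m=np.zeros_like(w);m[y-r:y+r,x-r:x+r]=w[y-r:y+r,x-r:x+r]
    rect(m,.013,k)
a=((hsv[...,0]<20)&(hsv[...,1]>120)&(hsv[...,2]>95))|((hsv[...,0]>105)&(hsv[...,0]<125)&(hsv[...,1]>150))
for k,(x,y,r) in dict(square=(266,263,26),flat=(388,262,26)).items():
    m=np.zeros_like(w);m[y-r:y+r,x-r:x+r]=a[y-r:y+r,x-r:x+r];rect(m,.06,k)
q=plane(t,321,211,0.0);print("beaker",q)
```

```text
slim tri [0.6307 0.0965 0.0787] plane.084 [0.6292 0.096  0.084 ]
wide tri [0.4379 0.2865 0.0813] plane.084 [0.4372 0.2852 0.084 ]
square tri [0.4456 0.0989 0.0803] plane.084 [0.4448 0.0981 0.084 ]
flat tri [ 0.4482 -0.1086  0.0781] plane.084 [ 0.4478 -0.1076  0.084 ]
stand_wide rect [ 627.2 -279.7] [87.  86.4] long dir deg 88.6 ell [ 626.5 -279.7] [85.9 87. ]
stand_slim rect [622.7 267.6] [58.7 58.4] long dir deg 2.4 ell [622.9 267.4] [58.3 58.6]
stand_square rect [ 610.6 -114.7] [75.2 75.2] long dir deg 106.6 ell [ 610.6 -114.7] [86.5 87.3]
stand_flat rect [ 445.  -294.9] [57.1 86. ] long dir deg 91.6 ell [ 445.2 -299.8] [ 58.  116.6]
square rect [445.7  98.6] [42.  42.3] long dir deg 105.5 ell [445.   97.4] [40.  43.5]
flat rect [ 449.1 -108.6] [53.6 25.4] long dir deg 44.9 ell [ 448.6 -107.9] [24.6 59.7]
beaker [0.54816963 0.00656685 0.        ]
```

```bash
cat >> h.py <<'E'
from scipy.spatial.transform import Rotation as Rr
def go(x,y,z,a=None,frm=None):
    """tool-frame shift/turn to a target; a = jaw angle deg (mod 180). frm=(x,y,z,jaw) to chain"""
    if frm is None:
        from cell import bot
        s=bot.sense();R=Rr.from_quat(s["eef_rot"]).as_matrix();p=np.array(s["ee_pos"])
        ja=np.degrees(np.arctan2(R[1,1],R[0,1]))
        print("t",round(float(s["t"]),2),"tcp",np.round(p,4),"jaw",round(ja,1),"toolx",np.round(R[:,0],3),"q",np.round(s["q"],2),"F",np.round(s["force"],1),"w",round(float(s["width"]),4))
    else: p=np.array(frm[:3]);ja=frm[3]
    r=np.radians(ja);X=np.array([0,0,-1.]);Y=np.array([np.cos(r),np.sin(r),0]);Z=np.cross(X,Y)
    d=np.array([x,y,z])-p
    t=0 if a is None else -((a-ja+90)%180-90)
    print("shift mm",np.round([d@X*1e3,d@Y*1e3,d@Z*1e3],1),"turn",round(t,1))
    return (x,y,z,ja-t)
E
python3 - <<'E'
from h import *
g=go(.438,.286,.2);
E
```

```text
t 0.15 tcp [0.1903 0.5947 0.2218] jaw 72.2 toolx [-0.001 -0.001 -1.   ] q [ 1.08  0.53  1.43  0.    1.18 -0.18] F [ 0.3 -0.1  1.1] w 0.0869
shift mm [  21.8 -218.5  330.1] turn 0
```

Emit:
arm_command(rows=[[[0.001,-0.01,0.015],[0.003,-0.032,0.048]]])

```text
schema error: expected 4 numbers
```

Emit:
arm_command(rows=[[[0.001,-0.012,0.018,0],[0.003,-0.035,0.053,0],[0.006,-0.06,0.091,0],[0.009,-0.086,0.13,0],[0.011,-0.112,0.169,0],[0.013,-0.138,0.208,0],[0.016,-0.164,0.247,0],[0.018,-0.19,0.286,0],[0.021,-0.211,0.318,0],[0.022,-0.218,0.33,0]]], fingers=0, newtons=30)

```text
t: 1.15
ee_pos: [0.4404, 0.2843, 0.2002]
eef_rot: [0.11, 0.698, -0.111, 0.699]
force: [0.5, 0.0, 0.3]
width: 0.087
```

Run:
```python
from h import *
g=go(.438,.286,.026)
from cell import bot
f=bot.grab_frame("wrist");cv2.imwrite("pics/w1.png",f["frame"][:,:,::-1]);np.savez("pics/wrist1.npz",**f)
```

```text
t 1.15 tcp [0.4404 0.2843 0.2002] jaw 72.0 toolx [ 0.    -0.001 -1.   ] q [ 0.36  0.42  1.71 -0.    1.01 -0.9 ] F [0.5 0.  0.3] w 0.087
shift mm [174.2   0.8  -2.8] turn 0
```

View pics/w1.png

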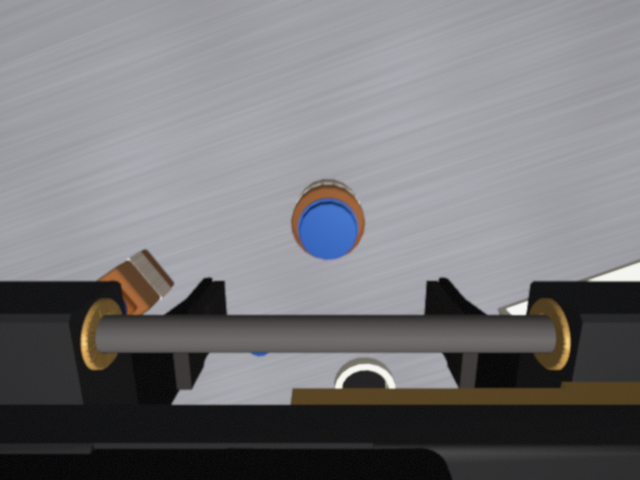

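Emit:
arm_command(rows=[[[0.01,0,0,0],[0.035,0,0,0],[0.065,0,0,0],[0.095,0,0,0],[0.12,0,0,0],[0.14,0,0,0],[0.155,0,0,0],[0.167,0,0,0],[0.174,0,0,0],[0.174,0,0,0]]])

```text
t: 2.2
ee_pos: [0.4372, 0.2875, 0.0257]
eef_rot: [0.108, 0.699, -0.109, 0.698]
force: [-0.4, 0.9, -0.4]
width: 0.0868
```

Run:
```python
from h import *
g=go(.438,.286,.026)
```

```text
t 2.2 tcp [0.4372 0.2875 0.0257] jaw 72.3 toolx [-0.002 -0.001 -1.   ] q [ 0.37  0.71  1.83  0.    0.6  -0.89] F [-0.4  0.9 -0.4] w 0.0868
shift mm [-0.3 -1.2  1.2] turn 0
```

Emit:
arm_command(rows=[[[0,0,0,0],[0,0,0,0],[0,0,0,0],[0,0,0,0],[0,0,0,0],[0,0,0,0],[0,0,0,0],[0,0,0,0]]], fingers=1, newtons=30)

```text
t: 3.0
ee_pos: [0.4387, 0.2871, 0.0269]
eef_rot: [0.109, 0.698, -0.109, 0.699]
force: [-1.0, 0.4, 4.7]
width: 0.0571
```

Run:
```python
from h import *
g=go(.438,.286,.15)
g=go(.627,-.280,.15,None,g)
g=go(.627,-.280,.032,None,g)
```

```text
t 3.0 tcp [0.4387 0.2871 0.0269] jaw 72.2 toolx [ 0.001  0.    -1.   ] q [ 0.37  0.71  1.83 -0.    0.6  -0.89] F [-1.   0.4  4.7] w 0.0571
shift mm [-123.1   -1.2   -0.3] turn 0
shift mm [   0.  -481.4  352.6] turn 0
shift mm [118.   0.   0.] turn 0
```

Emit:
arm_command(rows=[[[-0.005,0,0,0],[-0.015,0,0,0],[-0.03,0,0,0],[-0.05,0,0,0],[-0.07,0,0,0],[-0.09,0,0,0],[-0.108,0,0,0],[-0.118,0,0,0],[-0.123,0,0,0]]])

```text
t: 3.9
ee_pos: [0.4384, 0.2871, 0.1505]
eef_rot: [0.109, 0.698, -0.109, 0.699]
force: [0.8, 1.5, -2.6]
width: 0.057
```

Run:
```python
from h import *
g=go(.627,-.280,.15)
```

```text
t 3.9 tcp [0.4384 0.2871 0.1505] jaw 72.3 toolx [ 0.001  0.    -1.   ] q [ 0.37  0.5   1.76  0.    0.89 -0.89] F [ 0.8  1.5 -2.6] w 0.057
shift mm [   0.5 -482.6  352.5] turn 0
```

Emit:
arm_command(rows=[[[0,-0.008,0.006,0],[0,-0.024,0.018,0],[0,-0.048,0.035,0],[0,-0.078,0.057,0],[0,-0.11,0.08,0],[0,-0.142,0.104,0],[0,-0.175,0.128,0],[0,-0.208,0.152,0],[0,-0.241,0.176,0],[0,-0.274,0.2,0]]])

```text
t: 4.9
ee_pos: [0.5445, -0.0372, 0.1483]
eef_rot: [0.109, 0.7, -0.109, 0.698]
force: [0.6, 0.4, -2.3]
width: 0.0573
```

Emit:
arm_command(rows=[[[0,-0.033,0.024,0],[0,-0.066,0.048,0],[0,-0.099,0.072,0],[0,-0.13,0.095,0],[0,-0.158,0.116,0],[0,-0.182,0.133,0],[0,-0.198,0.145,0],[0,-0.206,0.15,0],[0,-0.208,0.1525,0],[0,-0.208,0.1525,0]]])

```text
t: 5.9
ee_pos: [0.6263, -0.2789, 0.1486]
eef_rot: [0.11, 0.699, -0.109, 0.698]
force: [-0.1, 0.1, -2.2]
width: 0.0574
```

Run:
```python
from h import *
g=go(.627,-.280,.035)
from cell import bot
f=bot.grab_frame("wrist");cv2.imwrite("pics/w2.png",f["frame"][:,:,::-1]);np.savez("pics/wrist2.npz",**f)
```

```text
t 5.9 tcp [ 0.6263 -0.2789  0.1486] jaw 72.2 toolx [-0.002  0.002 -1.   ] q [-0.58  0.69  1.33  0.    1.12 -1.84] F [-0.1  0.1 -2.2] w 0.0574
shift mm [113.6  -0.8   1. ] turn 0
```

View pics/w2.png

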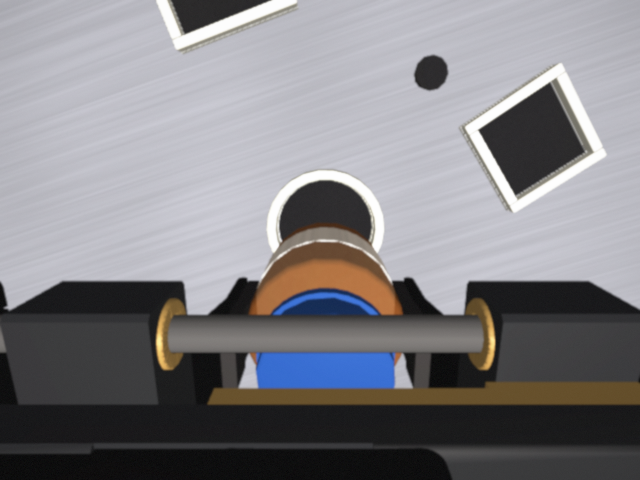

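Emit:
arm_command(rows=[[[0.005,0,0,0],[0.02,0,0,0],[0.04,0,0,0],[0.06,0,0,0],[0.078,0,0,0],[0.092,0,0,0],[0.101,0,0,0],[0.107,0,0,0],[0.11,0,0,0],[0.113,0,0,0]]])

```text
t: 6.95
ee_pos: [0.6276, -0.2798, 0.037]
eef_rot: [0.109, 0.698, -0.109, 0.699]
force: [0.2, 0.7, -2.1]
width: 0.0573
```

Emit:
arm_command(rows=[[[0.001,0,0,0],[0.002,0,0,0],[0.003,0,0,0],[0.004,0,0,0],[0.005,0,0,0],[0.005,0,0,0]]])

```text
t: 7.55
ee_pos: [0.627, -0.2795, 0.0315]
eef_rot: [0.109, 0.699, -0.109, 0.699]
force: [-0.6, -0.9, -2.3]
width: 0.0567
```

Run:
```python
from h import *
g=go(.627,-.280,.030)
from cell import bot
f=bot.grab_frame("scene");cv2.imwrite("pics/s3.png",cv2.resize(f["frame"][300:460,130:390,::-1],None,fx=3,fy=3))
```

```text
t 7.55 tcp [ 0.627  -0.2795  0.0315] jaw 72.2 toolx [-0.  0. -1.] q [-0.58  0.84  1.39 -0.    0.91 -1.84] F [-0.6 -0.9 -2.3] w 0.0567
shift mm [ 1.5 -0.5  0.1] turn 0
```

View pics/s3.png

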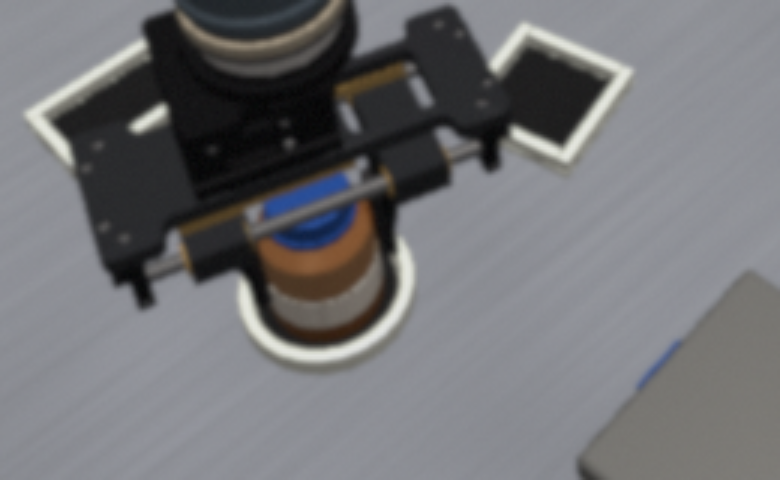

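Emit:
arm_command(rows=[[[0.0005,0,0,0],[0.001,0,0,0],[0.0015,0,0,0],[0.0015,0,0,0]]])

```text
t: 8.0
ee_pos: [0.6272, -0.2796, 0.031]
eef_rot: [0.109, 0.699, -0.109, 0.699]
force: [-1.6, 1.5, 5.2]
width: 0.057
```

Run:
```python
from h import *
g=go(.627,-.280,.030)
```

```text
t 8.0 tcp [ 0.6272 -0.2796  0.031 ] jaw 72.2 toolx [ 0. -0. -1.] q [-0.58  0.84  1.39 -0.    0.91 -1.84] F [-1.6  1.5  5.2] w 0.057
shift mm [ 1.  -0.4 -0.1] turn 0
```

Emit:
arm_command(rows=[[[0,0,0,0],[0,0,0,0],[0,0,0,0],[0,0,0,0],[0,0,0,0],[0,0,0,0]]], fingers=0)

```text
t: 8.6
ee_pos: [0.6271, -0.2795, 0.0299]
eef_rot: [0.109, 0.699, -0.109, 0.699]
force: [-0.2, -0.2, 0.7]
width: 0.0862
```

Emit:
arm_command(rows=[[[-0.005,0,0,0],[-0.02,0,0,0],[-0.045,0,0,0],[-0.075,0,0,0],[-0.105,0,0,0],[-0.125,0,0,0],[-0.13,0,0,0]]])

```text
t: 9.3
ee_pos: [0.6291, -0.2807, 0.1649]
eef_rot: [0.108, 0.696, -0.11, 0.701]
force: [0.7, -0.6, -0.2]
width: 0.0869
```

Run:
```python
from h import *
g=go(.4485,-.1083,.16,-45)
from cell import bot
f=bot.grab_frame("scene");cv2.imwrite("pics/s4.png",f["frame"][:,:,::-1])
```

```text
t 9.3 tcp [ 0.6291 -0.2807  0.1649] jaw 72.3 toolx [ 0.007 -0.004 -1.   ] q [-0.58  0.67  1.32  0.    1.14 -1.84] F [ 0.7 -0.6 -0.2] w 0.0869
shift mm [   4.9  109.2 -224.5] turn -62.7
```

View pics/s4.png

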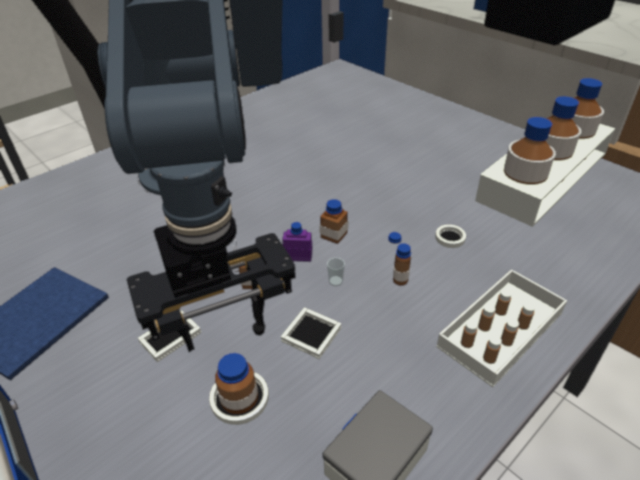

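Emit:
arm_command(rows=[[[0,0.005,-0.01,7],[0,0.015,-0.03,15],[0,0.03,-0.06,23],[0,0.045,-0.09,31],[0,0.06,-0.12,39],[0,0.075,-0.15,47],[0,0.089,-0.18,55],[0,0.1,-0.205,63],[0,0.107,-0.22,71],[0,0.109,-0.224,79]]])

```text
t: 10.35
ee_pos: [0.4438, -0.1051, 0.1592]
eef_rot: [-0.529, -0.47, 0.53, -0.467]
force: [0.2, -0.6, 0.1]
width: 0.0866
```

Emit:
arm_command(rows=[[[0,0,0,8],[0,0,0,16],[0,0,0,24],[0,0,0,32],[0,0,0,38],[0,0,0,38],[0,0,0,38]]])

```text
t: 11.05
ee_pos: [0.4465, -0.1072, 0.1596]
eef_rot: [-0.652, -0.273, 0.653, -0.272]
force: [1.1, -0.9, 0.2]
width: 0.0868
```

Run:
```python
from h import *
g=go(.4485,-.1083,.026,-45)
from cell import bot
f=bot.grab_frame("wrist");cv2.imwrite("pics/w5.png",f["frame"][:,:,::-1]);np.savez("pics/wrist5.npz",**f)
```

```text
t 11.05 tcp [ 0.4465 -0.1072  0.1596] jaw -44.6 toolx [-0.001  0.001 -1.   ] q [-0.48  0.41  1.9  -0.    0.83  0.3 ] F [ 1.1 -0.9  0.2] w 0.0868
shift mm [133.6   2.2  -0.6] turn 0.4
```

View pics/w5.png

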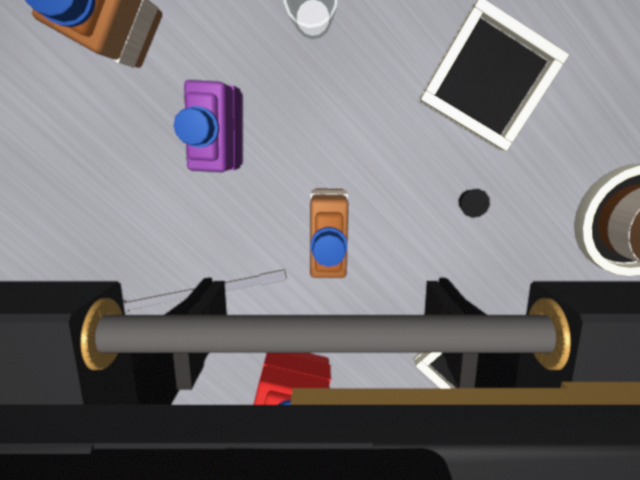

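Emit:
arm_command(rows=[[[0.008,0.001,0,0],[0.028,0.002,0,0],[0.052,0.002,0,0],[0.077,0.002,0,0],[0.1,0.002,0,0],[0.116,0.002,0,0],[0.127,0.002,0,0],[0.133,0.002,0,0],[0.1335,0.002,0,0]]])

```text
t: 12.0
ee_pos: [0.4482, -0.1087, 0.0259]
eef_rot: [-0.652, -0.272, 0.653, -0.272]
force: [-0.9, -0.6, -0.9]
width: 0.087
```

Emit:
arm_command(rows=[[[0,0,0,0],[0,0,0,0],[0,0,0,0],[0,0,0,0],[0,0,0,0],[0,0,0,0],[0,0,0,0],[0,0,0,0],[0,0,0,0],[0,0,0,0]]], fingers=1, newtons=25)

```text
t: 13.0
ee_pos: [0.4483, -0.1088, 0.0265]
eef_rot: [-0.653, -0.272, 0.653, -0.272]
force: [-0.2, -0.6, -0.0]
width: 0.0257
```

Run:
```python
from h import *
g=go(.4485,-.1083,.15)
g=go(.445,-.295,.15,1.6,g)
```

```text
t 13.0 tcp [ 0.4483 -0.1088  0.0265] jaw -44.7 toolx [-0.  0. -1.] q [-0.48  0.68  1.99 -0.    0.48  0.3 ] F [-0.2 -0.6 -0. ] w 0.0257
shift mm [-123.5   -0.2   -0.5] turn 0
shift mm [  0.  129.  135.1] turn -46.3
```

Emit:
arm_command(rows=[[[-0.006,0,0,0],[-0.02,0,0,0],[-0.04,0,0,0],[-0.062,0,0,0],[-0.084,0,0,0],[-0.103,0,0,0],[-0.116,0,0,0],[-0.122,0,0,0],[-0.1235,0,0,0]]])

```text
t: 13.9
ee_pos: [0.4485, -0.1088, 0.1507]
eef_rot: [0.653, 0.272, -0.652, 0.272]
force: [-0.4, 0.6, -2.2]
width: 0.0254
```

Emit:
arm_command(rows=[[[0,0.006,0.006,-3],[0,0.02,0.02,-8],[0,0.038,0.039,-14],[0,0.057,0.059,-20],[0,0.076,0.079,-27],[0,0.094,0.098,-34],[0,0.11,0.115,-40],[0,0.122,0.127,-44],[0,0.128,0.134,-46],[0,0.129,0.135,-46.3]]])

```text
t: 14.9
ee_pos: [0.4445, -0.2964, 0.149]
eef_rot: [0.494, 0.507, -0.494, 0.506]
force: [-0.4, 0.7, -0.7]
width: 0.0255
```

Run:
```python
from h import *
g=go(.445,-.295,.036,1.6)
from cell import bot
f=bot.grab_frame("wrist");cv2.imwrite("pics/w6.png",f["frame"][:,:,::-1]);np.savez("pics/wrist6.npz",**f)
```

```text
t 14.9 tcp [ 0.4445 -0.2964  0.149 ] jaw 1.5 toolx [-0.001  0.001 -1.   ] q [-0.8   0.51  1.73 -0.    0.9  -0.82] F [-0.4  0.7 -0.7] w 0.0255
shift mm [113.    0.5  -1.4] turn -0.1
```

View pics/w6.png

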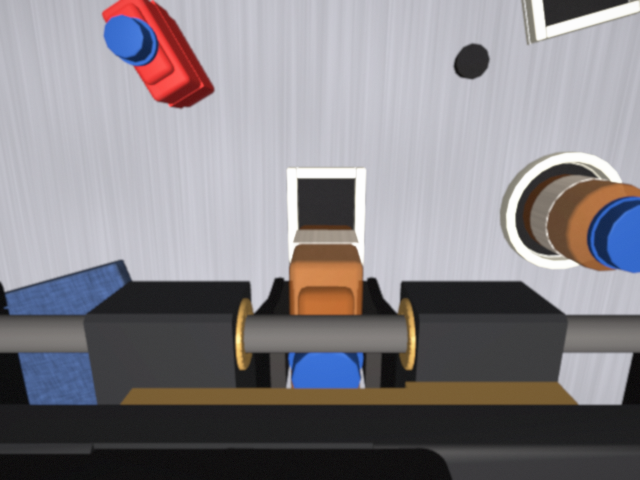

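Emit:
arm_command(rows=[[[0.006,0,0,0],[0.022,0,0,0],[0.043,0,0,0],[0.065,0,0,0],[0.083,0,0,0],[0.096,0,0,0],[0.105,0,0,0],[0.11,0,0,0],[0.113,0,0,0],[0.115,0,0,0]]])

```text
t: 15.95
ee_pos: [0.4453, -0.2957, 0.0353]
eef_rot: [0.493, 0.506, -0.493, 0.507]
force: [-0.1, -0.5, -1.4]
width: 0.0261
```

Emit:
arm_command(rows=[[[0.001,0,0,0],[0.002,0,0,0],[0.003,0,0,0],[0.004,0,0,0],[0.004,0,0,0]]])

```text
t: 16.45
ee_pos: [0.445, -0.2955, 0.031]
eef_rot: [0.493, 0.507, -0.493, 0.507]
force: [-0.1, -0.6, -1.3]
width: 0.0255
```

Run:
```python
from h import *
g=go(.445,-.295,.030,1.6)
```

```text
t 16.45 tcp [ 0.445  -0.2955  0.031 ] jaw 1.6 toolx [-0.  0. -1.] q [-0.8   0.71  1.8  -0.    0.63 -0.82] F [-0.1 -0.6 -1.3] w 0.0255
shift mm [ 1.   0.  -0.5] turn -0.0
```

Emit:
arm_command(rows=[[[0.0005,0,0,0],[0.001,0,0,0],[0.0015,0,0,0],[0.0015,0,0,0]]])

```text
t: 16.85
ee_pos: [0.445, -0.2956, 0.0305]
eef_rot: [0.493, 0.507, -0.493, 0.507]
force: [-1.1, 0.2, 6.3]
width: 0.0256
```

Emit:
arm_command(rows=[[[0,0,0,0],[0,0,0,0],[0,0,0,0],[0,0,0,0],[0,0,0,0],[0,0,0,0]]], fingers=0)

```text
t: 17.45
ee_pos: [0.445, -0.2955, 0.0295]
eef_rot: [0.493, 0.507, -0.493, 0.507]
force: [0.3, -0.2, -0.0]
width: 0.0664
```

Emit:
arm_command(rows=[[[-0.005,0,0,0],[-0.02,0,0,0],[-0.045,0,0,0],[-0.075,0,0,0],[-0.105,0,0,0],[-0.125,0,0,0],[-0.13,0,0,0]]])

```text
t: 18.15
ee_pos: [0.4461, -0.2966, 0.1623]
eef_rot: [0.493, 0.505, -0.493, 0.509]
force: [0.6, -0.1, 0.1]
width: 0.0868
```

Run:
```python
from h import *
g=go(.4452,.0985,.16,15.8)
from cell import bot
f=bot.grab_frame("wrist");cv2.imwrite("pics/w7.png",f["frame"][:,:,::-1])
```

```text
t 18.15 tcp [ 0.4461 -0.2966  0.1623] jaw 1.6 toolx [ 0.004 -0.004 -1.   ] q [-0.8   0.49  1.72  0.    0.93 -0.82] F [ 0.6 -0.1  0.1] w 0.0868
shift mm [   2.3    9.8 -394.9] turn -14.2
```

View pics/w7.png

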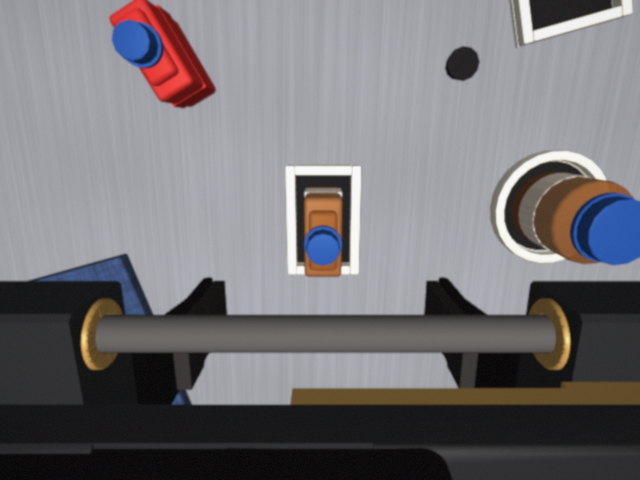

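Emit:
arm_command(rows=[[[0,0,-0.012,-1],[0,0.001,-0.04,-2],[0,0.002,-0.08,-4],[0,0.003,-0.125,-6],[0,0.004,-0.17,-8],[0,0.005,-0.215,-10],[0,0.006,-0.26,-12],[0,0.008,-0.305,-13],[0,0.009,-0.345,-14],[0,0.0095,-0.375,-14.2]]])

```text
t: 19.2
ee_pos: [0.4417, 0.0826, 0.1581]
eef_rot: [0.425, 0.566, -0.427, 0.563]
force: [-0.5, -0.8, -0.4]
width: 0.0873
```

Run:
```python
from h import *
g=go(.4452,.0985,.16,15.8)
from cell import bot
f=bot.grab_frame("wrist");cv2.imwrite("pics/w8.png",f["frame"][:,:,::-1])
```

```text
t 19.2 tcp [0.4417 0.0826 0.1581] jaw 15.9 toolx [-0.005  0.001 -1.   ] q [-0.07  0.4   1.92  0.    0.82 -0.34] F [-0.5 -0.8 -0.4] w 0.0873
shift mm [ -1.9   7.7 -14.4] turn 0.1
```

View pics/w8.png

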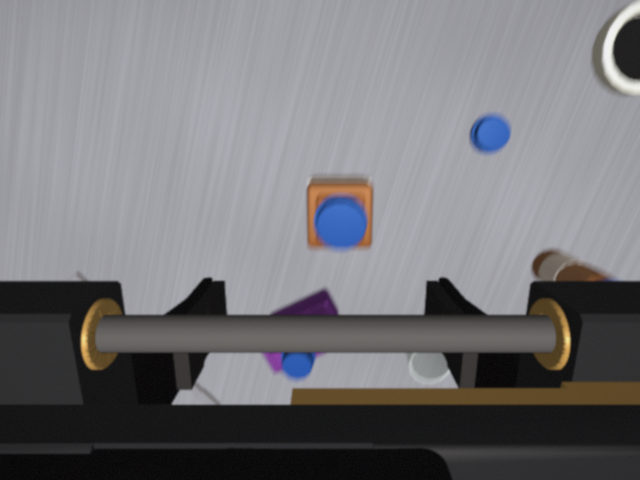

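Emit:
arm_command(rows=[[[0,0.004,-0.012,0],[0,0.006,-0.018,0],[0,0.006,-0.018,0],[0,0.006,-0.018,0],[0,0.006,-0.018,0]]])

```text
t: 19.75
ee_pos: [0.4453, 0.0978, 0.1595]
eef_rot: [0.427, 0.564, -0.427, 0.563]
force: [0.3, -0.3, 0.4]
width: 0.0869
```

Run:
```python
from h import *
g=go(.4452,.0985,.026,15.8)
from cell import bot
f=bot.grab_frame("wrist");cv2.imwrite("pics/w9.png",f["frame"][:,:,::-1])
```

```text
t 19.75 tcp [0.4453 0.0978 0.1595] jaw 15.7 toolx [-0. -0. -1.] q [-0.03  0.41  1.91 -0.    0.83 -0.3 ] F [ 0.3 -0.3  0.4] w 0.0869
shift mm [ 1.335e+02  1.000e-01 -8.000e-01] turn -0.1
```

View pics/w9.png

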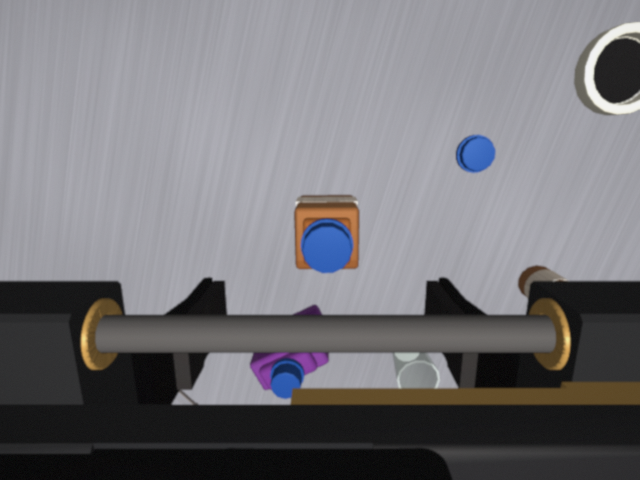

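Emit:
arm_command(rows=[[[0.008,0,0,0],[0.028,0,0,0],[0.052,0,0,0],[0.077,0,0,0],[0.1,0,0,0],[0.116,0,0,0],[0.127,0,0,0],[0.133,0,0,0],[0.1335,0,0,0]]])

```text
t: 20.7
ee_pos: [0.445, 0.0984, 0.0255]
eef_rot: [0.427, 0.564, -0.427, 0.563]
force: [0.1, 0.2, 0.1]
width: 0.0869
```

Emit:
arm_command(rows=[[[0,0,0,0],[0,0,0,0],[0,0,0,0],[0,0,0,0],[0,0,0,0],[0,0,0,0],[0,0,0,0],[0,0,0,0],[0,0,0,0]]], fingers=1, newtons=30)

```text
t: 21.6
ee_pos: [0.4455, 0.0986, 0.0262]
eef_rot: [0.427, 0.564, -0.427, 0.564]
force: [0.6, 0.6, 2.5]
width: 0.0441
```

Run:
```python
from h import *
g=go(.4452,.0985,.15)
g=go(.6105,-.1147,.15,16.6,g)
```

```text
t 21.6 tcp [0.4455 0.0986 0.0262] jaw 15.8 toolx [ 0.001  0.    -1.   ] q [-0.03  0.68  2.    0.    0.47 -0.3 ] F [0.6 0.6 2.5] w 0.0441
shift mm [-123.8   -0.3   -0. ] turn 0
shift mm [  0.  101.2 250.1] turn -0.8
```

Emit:
arm_command(rows=[[[-0.006,0,0,0],[-0.02,0,0,0],[-0.04,0,0,0],[-0.062,0,0,0],[-0.084,0,0,0],[-0.103,0,0,0],[-0.116,0,0,0],[-0.122,0,0,0],[-0.124,0,0,0]]])

```text
t: 22.5
ee_pos: [0.4449, 0.0986, 0.1504]
eef_rot: [0.427, 0.564, -0.427, 0.564]
force: [0.1, -0.4, -2.8]
width: 0.0437
```

Emit:
arm_command(rows=[[[0,0.004,0.01,0],[0,0.013,0.032,0],[0,0.027,0.065,0],[0,0.042,0.103,0],[0,0.057,0.141,0],[0,0.072,0.179,0],[0,0.085,0.212,-0.8],[0,0.095,0.235,-0.8],[0,0.1,0.247,-0.8],[0,0.101,0.25,-0.8]]])

```text
t: 23.5
ee_pos: [0.6105, -0.1161, 0.1487]
eef_rot: [0.423, 0.567, -0.423, 0.566]
force: [0.4, 1.2, -1.7]
width: 0.044
```

Run:
```python
from h import *
g=go(.6105,-.1147,.036,16.6)
from cell import bot
f=bot.grab_frame("wrist");cv2.imwrite("pics/w10.png",f["frame"][:,:,::-1])
```

```text
t 23.5 tcp [ 0.6105 -0.1161  0.1487] jaw 16.5 toolx [-0.001  0.    -1.   ] q [-0.37  0.61  1.51 -0.    1.02 -0.65] F [ 0.4  1.2 -1.7] w 0.044
shift mm [112.7   0.4  -1.3] turn -0.1
```

View pics/w10.png

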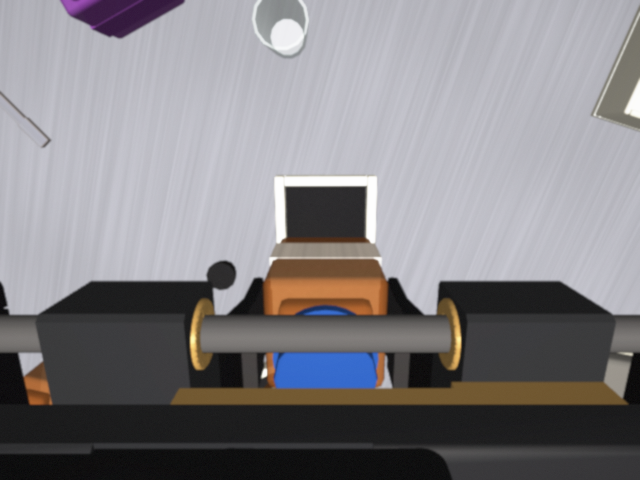

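Emit:
arm_command(rows=[[[0.006,0,0,0],[0.022,0,0,0],[0.043,0,0,0],[0.065,0,0,0],[0.083,0,0,0],[0.096,0,0,0],[0.105,0,0,0],[0.11,0,0,0],[0.113,0,0,0],[0.115,0,0,0]]])

```text
t: 24.55
ee_pos: [0.6107, -0.1147, 0.0354]
eef_rot: [0.423, 0.566, -0.423, 0.567]
force: [0.5, -0.3, -2.4]
width: 0.0437
```

Emit:
arm_command(rows=[[[0.001,0,0,0],[0.002,0,0,0],[0.003,0,0,0],[0.004,0,0,0],[0.0045,0,0,0],[0.0045,0,0,0]]])

```text
t: 25.15
ee_pos: [0.6103, -0.1146, 0.0305]
eef_rot: [0.423, 0.567, -0.423, 0.567]
force: [-0.1, -0.4, -2.0]
width: 0.0437
```

Emit:
arm_command(rows=[[[0.0005,0,0,0],[0.001,0,0,0],[0.0015,0,0,0],[0.0015,0,0,0]]])

```text
t: 25.55
ee_pos: [0.6104, -0.1147, 0.0302]
eef_rot: [0.423, 0.567, -0.423, 0.567]
force: [-2.1, 0.7, 6.2]
width: 0.0438
```

Emit:
arm_command(rows=[[[0,0,0,0],[0,0,0,0],[0,0,0,0],[0,0,0,0],[0,0,0,0],[0,0,0,0]]], fingers=0)

```text
t: 26.15
ee_pos: [0.6103, -0.1146, 0.0289]
eef_rot: [0.423, 0.567, -0.423, 0.567]
force: [-0.2, -0.0, -0.3]
width: 0.0826
```

Emit:
arm_command(rows=[[[-0.005,0,0,0],[-0.02,0,0,0],[-0.045,0,0,0],[-0.075,0,0,0],[-0.105,0,0,0],[-0.125,0,0,0],[-0.13,0,0,0]]])

```text
t: 26.85
ee_pos: [0.6123, -0.1153, 0.1633]
eef_rot: [0.424, 0.564, -0.422, 0.569]
force: [-0.2, -0.3, 0.1]
width: 0.0868
```

Run:
```python
from h import *
g=go(.630,.0963,.16)
g=go(.630,.0963,.16,None,(.6105,-.1147,.159,16.6))
from cell import bot
f=bot.grab_frame("wrist");cv2.imwrite("pics/w11.png",f["frame"][:,:,::-1])
```

```text
t 26.85 tcp [ 0.6123 -0.1153  0.1633] jaw 16.6 toolx [ 0.007 -0.003 -1.   ] q [-0.37  0.59  1.5   0.    1.04 -0.65] F [-0.2 -0.3  0.1] w 0.0868
shift mm [   3.3   77.3 -197.8] turn 0
shift mm [  -1.    79.  -196.6] turn 0
```

View pics/w11.png

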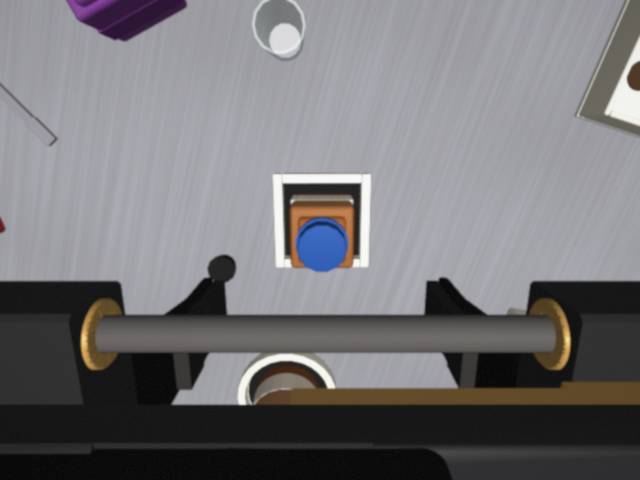

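Square sits in its recess (cap at 322,245). Now the slim one.

Emit:
arm_command(rows=[[[0,0.004,-0.01,0],[0,0.014,-0.034,0],[0,0.027,-0.068,0],[0,0.042,-0.105,0],[0,0.056,-0.14,0],[0,0.068,-0.168,0],[0,0.076,-0.188,0],[0,0.079,-0.196,0],[0,0.079,-0.1965,0],[0,0.079,-0.1965,0]]])

```text
t: 27.9
ee_pos: [0.6294, 0.0957, 0.1582]
eef_rot: [0.422, 0.567, -0.423, 0.566]
force: [-0.4, 0.3, 0.2]
width: 0.0869
```

Run:
```python
from h import *
g=go(.630,.0963,.026)
from cell import bot
f=bot.grab_frame("wrist");cv2.imwrite("pics/w12.png",f["frame"][:,:,::-1])
```

```text
t 27.9 tcp [0.6294 0.0957 0.1582] jaw 16.5 toolx [-0.002 -0.001 -1.   ] q [-0.02  0.62  1.46 -0.    1.07 -0.31] F [-0.4  0.3  0.2] w 0.0869
shift mm [132.2   0.7  -0.4] turn 0
```

View pics/w12.png

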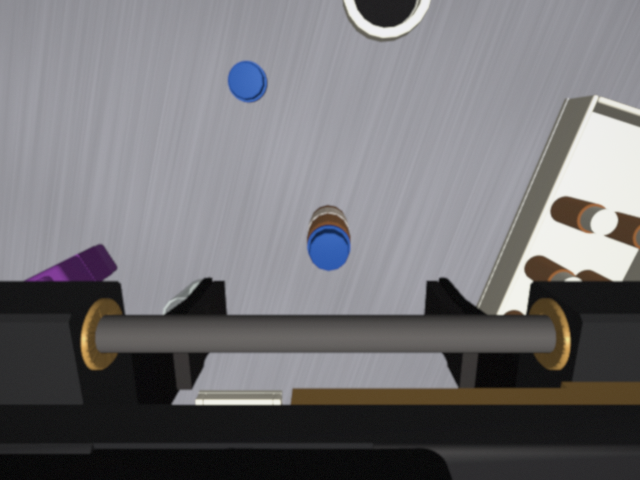

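Emit:
arm_command(rows=[[[0.008,0,0,0],[0.028,0,0,0],[0.052,0,0,0],[0.077,0,0,0],[0.1,0,0,0],[0.116,0,0,0],[0.127,0,0,0],[0.132,0,0,0],[0.1325,0,0,0]]])

```text
t: 28.85
ee_pos: [0.6301, 0.096, 0.0262]
eef_rot: [0.423, 0.567, -0.423, 0.567]
force: [0.5, 0.5, -0.3]
width: 0.087
```

Emit:
arm_command(rows=[[[0,0,0,0],[0,0,0,0],[0,0,0,0],[0,0,0,0],[0,0,0,0],[0,0,0,0],[0,0,0,0],[0,0,0,0],[0,0,0,0],[0,0,0,0]]], fingers=1, newtons=20)

```text
t: 29.85
ee_pos: [0.6302, 0.0962, 0.0265]
eef_rot: [0.423, 0.567, -0.423, 0.567]
force: [0.4, -0.0, 0.5]
width: 0.0294
```

Run:
```python
from h import *
g=go(.630,.0963,.15)
g=go(.6228,.2675,.15,None,g)
```

```text
t 29.85 tcp [0.6302 0.0962 0.0265] jaw 16.5 toolx [ 0.  0. -1.] q [-0.02  0.8   1.53  0.    0.81 -0.31] F [ 0.4 -0.   0.5] w 0.0294
shift mm [-1.235e+02 -2.000e-01 -1.000e-01] turn 0
shift mm [   0.    41.9 -166.2] turn 0
```

Emit:
arm_command(rows=[[[-0.006,0,0,0],[-0.02,0,0,0],[-0.04,0,0,0],[-0.062,0,0,0],[-0.084,0,0,0],[-0.103,0,0,0],[-0.116,0,0,0],[-0.122,0,0,0],[-0.1235,0,0,0]]])

```text
t: 30.75
ee_pos: [0.6303, 0.0963, 0.151]
eef_rot: [0.423, 0.566, -0.423, 0.567]
force: [-0.2, 0.6, -0.7]
width: 0.0295
```

Emit:
arm_command(rows=[[[0,0.002,-0.008,1],[0,0.007,-0.026,3],[0,0.013,-0.052,6],[0,0.021,-0.082,9],[0,0.028,-0.112,12],[0,0.035,-0.138,14],[0,0.039,-0.156,15],[0,0.042,-0.165,16],[0,0.042,-0.166,16],[0,0.042,-0.166,16]]])

```text
t: 31.75
ee_pos: [0.6223, 0.2671, 0.149]
eef_rot: [0.497, 0.503, -0.498, 0.502]
force: [0.5, -0.7, -0.3]
width: 0.0293
```

Run:
```python
from h import *
g=go(.6228,.2675,.036)
from cell import bot
f=bot.grab_frame("wrist");cv2.imwrite("pics/w13.png",f["frame"][:,:,::-1])
f=bot.grab_frame("top");cv2.imwrite("pics/t13.png",f["frame"][:,:,::-1])
```

```text
t 31.75 tcp [0.6223 0.2671 0.149 ] jaw 0.6 toolx [-0.002 -0.001 -1.   ] q [ 0.24  0.68  1.36 -0.    1.11  0.23] F [ 0.5 -0.7 -0.3] w 0.0293
shift mm [113.    0.5  -0.4] turn 0
```

View pics/w13.png

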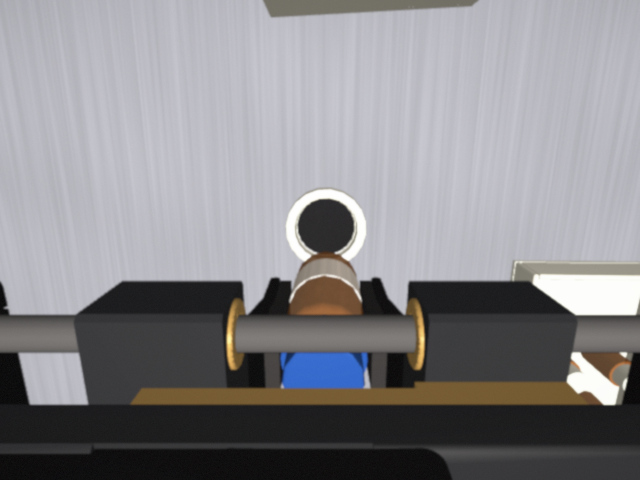

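View pics/t13.png

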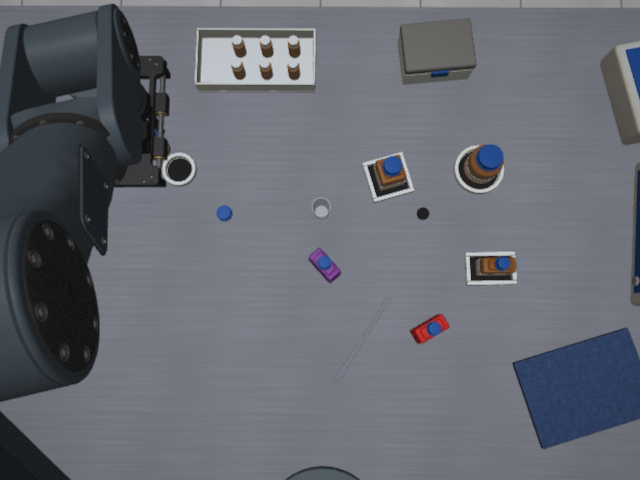

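Emit:
arm_command(rows=[[[0.006,0,0,0],[0.022,0,0,0],[0.043,0,0,0],[0.065,0,0,0],[0.083,0,0,0],[0.096,0,0,0],[0.105,0,0,0],[0.11,0,0,0],[0.113,0,0,0],[0.115,0,0,0]]])

```text
t: 32.85
ee_pos: [0.6236, 0.2674, 0.0355]
eef_rot: [0.498, 0.502, -0.497, 0.503]
force: [-0.1, -0.4, -1.2]
width: 0.0295
```

Emit:
arm_command(rows=[[[0.001,0,0,0],[0.002,0,0,0],[0.003,0,0,0],[0.004,0,0,0],[0.0045,0,0,0],[0.0045,0,0,0]]])

```text
t: 33.45
ee_pos: [0.623, 0.2673, 0.0306]
eef_rot: [0.498, 0.502, -0.498, 0.502]
force: [0.1, -0.6, -0.2]
width: 0.0293
```

Emit:
arm_command(rows=[[[0.0005,0,0,0],[0.001,0,0,0],[0.0015,0,0,0],[0.0015,0,0,0]]])

```text
t: 33.85
ee_pos: [0.6231, 0.2674, 0.0304]
eef_rot: [0.498, 0.502, -0.497, 0.502]
force: [-1.8, -1.3, 7.0]
width: 0.0294
```

Emit:
arm_command(rows=[[[0,0,0,0],[0,0,0,0],[0,0,0,0],[0,0,0,0],[0,0,0,0],[0,0,0,0]]], fingers=0)

```text
t: 34.45
ee_pos: [0.623, 0.2673, 0.0289]
eef_rot: [0.498, 0.502, -0.498, 0.502]
force: [0.1, 0.1, 0.8]
width: 0.0694
```

Emit:
arm_command(rows=[[[-0.005,0,0,0],[-0.02,0,0,0],[-0.045,0,0,0],[-0.075,0,0,0],[-0.11,0,0,0],[-0.145,0,0,0],[-0.175,0,0,0],[-0.19,0,0,0],[-0.195,0,0,0]]])

```text
t: 35.35
ee_pos: [0.6244, 0.2678, 0.2283]
eef_rot: [0.5, 0.501, -0.496, 0.504]
force: [0.2, 0.0, 0.5]
width: 0.0871
```

Emit:
arm_command(rows=[[[0,-0.01,0,0],[0,-0.03,0,0],[0,-0.06,0,0],[0,-0.09,0,0],[0,-0.12,0,0],[0,-0.145,0,0],[0,-0.16,0,0],[0,-0.165,0,0],[0,-0.165,0,0],[0,-0.165,0,0]]])

```text
t: 36.35
ee_pos: [0.4586, 0.2657, 0.2238]
eef_rot: [0.498, 0.502, -0.498, 0.502]
force: [-0.1, 0.1, -0.2]
width: 0.0867
```

Run:
```python
from h import *
from cell import bot
for n in("scene","top"):
    f=bot.grab_frame(n);cv2.imwrite(f"pics/{n}9.png",f["frame"][:,:,::-1]);np.savez(f"pics/{n}9.npz",**f)
t=load("top",9);s=load("scene",9)
for n,f in(("top",t),("scene",s)):
    hsv=cv2.cvtColor(f["frame"],cv2.COLOR_RGB2HSV)
    b=(hsv[...,0]>105)&(hsv[...,0]<125)&(hsv[...,1]>150)&(hsv[...,2]>70)
    for c,st,_ in comps(b,30):print(n,np.round(c,1),st)
```

```text
top [634.8  64.9] [626, 48, 14, 49, 353]
top [439.9  71.8] [432, 70, 17, 4, 46]
top [  7.9 118.3] [0, 104, 20, 30, 479]
top [489.3 156.9] [476, 145, 27, 26, 513]
top [167.7 156.5] [160, 149, 17, 16, 183]
top [391.8 166. ] [383, 157, 18, 19, 276]
top [224.  212.8] [217, 206, 15, 15, 169]
top [324.  262.4] [318, 256, 13, 14, 136]
top [502. 263.] [495, 257, 15, 13, 156]
top [433.1 328.2] [427, 322, 13, 13, 139]
scene [590.6  82.9] [580, 79, 21, 9, 145]
scene [566.4 101.6] [556, 97, 22, 10, 173]
scene [539. 123.] [528, 118, 23, 11, 205]
scene [456.4 206.8] [450, 202, 12, 12, 82]
scene [295.9 227.7] [292, 223, 9, 11, 67]
scene [394.4 237.2] [389, 233, 11, 9, 84]
scene [185.1 242.3] [181, 239, 9, 7, 53]
scene [309.7 302.2] [301, 294, 18, 19, 245]
scene [159.6 305.7] [154, 300, 13, 14, 114]
scene [232.3 367.3] [219, 354, 29, 29, 613]
scene [  8.1 452. ] [0, 423, 18, 57, 202]
```

View pics/scene9.png

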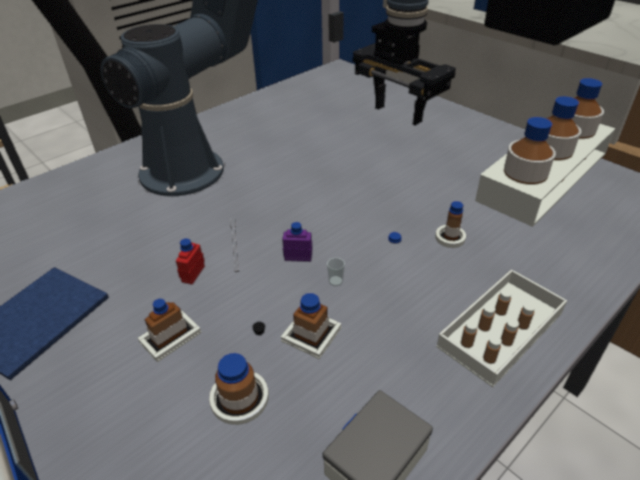

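View pics/top9.png

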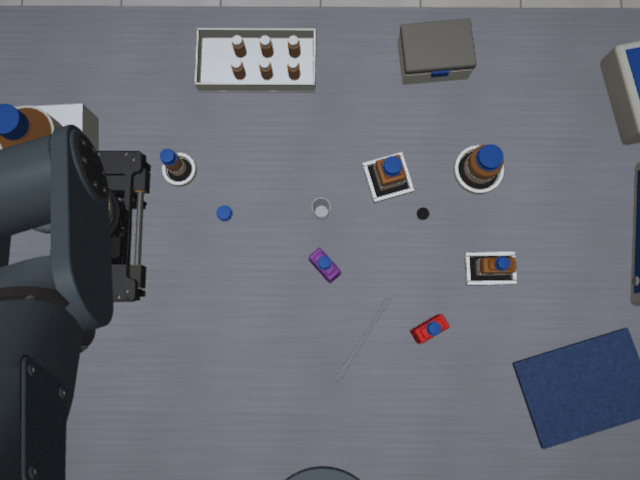

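Run:
```python
from h import *
t=load("top",9);s=load("scene",9)
S=dict(wide=(.6268,-.2797),slim=(.6228,.2675),square=(.6106,-.1147),flat=(.445,-.295))
for k,(a,b) in dict(slim=((167.7,156.5),(456.4,206.8)),wide=((489.3,156.9),(232.3,367.3)),square=((391.8,166),(309.7,302.2)),flat=((502,263),(159.6,305.7))).items():
    p=tri(t,a,s,b);print(k,np.round(p,4),"off mm",np.round((p[:2]-S[k])*1e3,1))
from cell import bot
bot.hand_in();print("handed in")
```

```text
slim [0.6233 0.2673 0.083 ] off mm [ 0.5 -0.2]
wide [ 0.6264 -0.2802  0.0823] off mm [-0.4 -0.5]
square [ 0.6095 -0.1143  0.0819] off mm [-1.1  0.4]
flat [ 0.445  -0.2953  0.0821] off mm [ 0.  -0.3]
the job is handed in; nothing more can be done
handed in
```

All four amber bottles are in their matching stands, and I handed the job in at about 36 s of the 96 s allowed. I placed them in the order wide, flat, square, slim. Each was lowered slowly until the force reading showed it touching the recess floor (a net reading of about 5–7 N), then released and the gripper lifted clear.

- **Position:** in the final check from two cameras, the cap centres were within about 1.2 mm of their stand centres, against the 14 mm allowed.
- **Height and uprightness:** all four caps sat at 82–83 mm, as expected for bases on the floor, and the bottles look upright in both views. The measured cap rise from pick-up to stand varied from 1 to 4 mm, where 4 mm was expected. I put that down to the roughly 2 mm calibration error.
- **Beaker and gripper:** the beaker stands where it was in the images, though I didn't re-measure it. The gripper was open and clear of everything.

No check failed, but I got no verdict from the hand-in, so the final judging is unconfirmed.

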